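# True up a frame corner with a square

## Task

The side rail of the small frame on the fixture plate leans in at its tack bolt, so the corner is out of square. Pick up the steel square by its lug, lay it on the plate inside the corner, slide it in and press it gently but positively against the back rail and the side rail until both sit flush along its edges, hold it there for a second, and touch the rails with nothing but the square. Then take the square out without disturbing the corner and lay it flat back on the bench where you found it, leaving the things around alone.

Things in the scene. Friction and masses are not known exactly. Their poses are not given: they have to be found in the camera images.
- square_grip (a point): Loose steel welder's square, L-shaped, 0.3-0.5 kg, lying flat: two legs, 20 wide, 24 high, 130 mm long, and an 8 mm high web with an upright lug. This point: in the lug, 32 mm above the underside. The lug (16 thick, 44 long, top 52 mm above the underside) is gripped across its 16 mm, along the square's +x+y diagonal. Bearing edges: outer faces 60 mm from here at +x (back rail) and +y (side rail).
- square_edge_back (a point): Middle of the square's bearing edge for the back rail (its +x outer face), 12 mm above the underside; axes as the square. The face runs 60 mm either way along y. The square's outer corner is cut away by 10 x 10 mm.
- square_edge_side (a point): Middle of the square's bearing edge for the side rail (its +y outer face), 12 mm above the underside; the face runs 60 mm either way along x.
- frame: Fixed fixture plate, 220 x 220 x 8 mm, flat on the bench, carrying two rails of 25 mm square tube, tops 33 mm above the bench. Origin: centre of the underside, z up. The back rail runs along the frame's y at its +x edge, the side rail along the frame's x at its +y edge. The corner is true when the side rail lies along the frame's x. The square slides on it with little friction (0.25).
- corner (a point): Nominal inside corner of the two rails, on the plate's top surface (8 mm above the bench), at x = y = +75 mm in the frame; axes as the frame.
- fixed_rail: Back rail with its stops: parallel to the frame's y, 220 mm long, fixed. Origin: the frame's, raised 8 mm. Its inner face looks to the frame's -x, nominally at x = +75 mm in the frame, but it is fitted roughly: the face stands up to 3 mm either way of that and must be found by touch. Its clamping slips above 30 N.
- swing_rail (a joint): Angle of the side rail about its upright tack bolt, rad: 0 = square, positive = free end leaning into the corner (to the frame's -y). Starts at 0.04 to 0.09, stays where left; friction 0.45 Nm (about 4 N at the square's tip). Bolt at x +50, y +87.5 mm in the frame; at 0 the inner face is at y = +75 mm, from x = +68 to -110 mm. The tack breaks above 30 N.
- swing_end (a point): Point on the side rail's inner face, half-way up, 150 mm from the bolt towards its free end.
- spanner_13: Bystander: combination spanner, 165 mm long, lying near the front edge of the bench.
- bolt_m16: Bystander: 72 mm hex bolt lying near the front edge.
- nut_m20: Bystander: 30 mm hex nut lying near the front edge.
- magnet_square: Bystander: red triangular magnetic welding square, 95 x 95 x 15 mm, lying left of the frame.

How it is judged:
By the outcome, as a careful person would: the job done as asked, in the order asked, and still so for the second after the job is handed in, with the robot touching nothing.
It also fails if it takes over 70 s, if anything falls off the work surface, if the arm or the gripper's body presses on something with over 40 N, if the wrist force passes 120 N, or if a joint passes its speed limit or range.

## Robot

A 6-joint arm with a two-finger parallel gripper is mounted at the origin on a cart in front of the work surface, level with it; the furniture and walls round the work are solid. World frame = base frame: x ahead of the robot, y to its left, z up, the work surface at z = 0. Lengths are in m, angles in rad, forces in N, time in s.
With the tool pointing down it reaches from about 0.3 to 0.775 m from the base axis. Payload 14.6 kg.
Tool frame: the origin (TCP) lies at the very end of the fingers, on their centre line; the grasp point (between the pads) lies 19 mm behind it; z points along the fingers, y is the direction in which the jaws open and shut (so a half turn about z gives the same grasp; the last joint's range is limited). The gripper opens to 85 mm and grips with 20 to 120 N. Pads are 22 mm wide; open, the fingers measure 114 mm over their backs; the gripper's body (76 mm by 85 mm) begins 54 mm behind the grasp point. The pads swing forward as they close: fully open they stand 13 mm farther back than shut.
Start: joints at [1.133, 0.3, 1.521, -0, 1.321, -0.067], TCP at [0.199, 0.513, 0.231] pointing down, gripper open.
Joint ranges: [-3.03, 3.03], [-0.79, 2.21], [0.23, 2.52], [-1.04, 4.18], [0, 3.07], [-2.55, 2.55]. Speed limits (rad/s): [2.22, 2.22, 2.57, 3.14, 3.14, 3.14].

## Interface

Orientations are given as a unit quaternion [w, x, y, z].
In Python, from rig import get_state, cams, workorder gives the robot as it stands.
- The arm moves only by the tool arm_command, never from a script. Its argument "rows" is a list of rows, each an object of numbers: "dx", "dy", "dz": the shift along the tool's x, y, z in mm; "roll": the turn about the tool's z in rad. A call has 1 to 20 rows; each row shifts and turns the commanded pose from where the row before left it, along the tool's axes as they then stand; what a row does not reach is not made up. A row lasts 1/8 s, in which the tool goes at most 62.5 mm and 10.7 degrees, less where a joint would pass 70% of its speed; a pose out of reach is approached as far as the arm can. A call is refused whole if a number of a shift passes 62.5 or a number of a turn 0.188, either way. A call with a gripper value outside its range is refused whole. "claw" is the finger opening in mm, from 0 to 85.4, set as the call begins (left out, the last holds). The fingers move at their own pace and stop on an object; "newtons" is the grip in N (left out, the last holds). Time passes only in rows, so rows that do not move let the fingers close. It gives the time, the measured TCP pose, the force and the opening at its end, in the units of the state.
- get_state(): the state, without advancing time (a new reading comes with each control period).
- cams.snapshot(name): name is "scene" or "top"; returns a dict with "image" (400x640x3 uint8, red, green, blue), "range_z" (400x640 float32, m along the optical axis (not along the pixel's ray), 0 where there is no reading), "fx", "fy", "cx", "cy" (pixels), "position" and "attitude" of the camera in the world. Camera axes: x right, y down, z forward; pixel columns grow to the right and rows downward; lengths in m; the calibration is good to about 2 mm. A picture is of the moment at which its call begins.
- workorder.close_job(): hands the job in, once; it reports no verdict.
The state is a dict: "time_s": time; "joint_pos": joint angles; "joint_velocities": joint speeds; "tau": joint torques, N m; "tool_pos": TCP position; "tool_rot": TCP orientation; "ft_force": force on the tool from outside, world axes, zero at the start; "moment": the same for the moment, N m; "finger_gap": finger opening in m.
Only numpy, scipy, OpenCV 4.12 (cv2) and the standard library are available. Lean on these libraries where they do the work, as an engineer would, in place of code of your own. Each camera call takes 0.05 s, during which the arm holds its last target.

## Working session

There is one attempt and no reset: what is moved stays moved. The work goes in short steps, Python scripts to look and compute and a tool call to move; the robot and the scene stay as the last step left them, time stands still between calls to the robot, and variables do not carry over. Pictures are saved under pics/ and viewed, and the job is handed in when it is done.

Besides the shell and the picture viewer there is one more tool, called as name(argument=value, ...), one argument or row to a line, values as JSON. arm_command: Moves the arm, as the interface text tells. Its arguments: {"type":"object","properties":{"rows":{"type":"array"},"claw":{"type":"number"},"newtons":{"type":"number"}},"required":["rows"]}

```bash
ls; mkdir -p pics; python3 - <<'E'
from rig import get_state,cams
import cv2,numpy as np
print(get_state())
for n in("scene","top"):
    s=cams.snapshot(n); cv2.imwrite(f"pics/{n}0.png",s["image"][:,:,::-1])
    print(n,{k:s[k] for k in("fx","fy","cx","cy","position","attitude")})
    np.savez(f"pics/{n}0.npz",**s)
E
```

```text
pics
{'time_s': 0.0, 'joint_pos': array([ 1.13338736e+00,  3.00486209e-01,  1.52162401e+00,  2.66113351e-05,
        1.32069647e+00, -6.65942729e-02]), 'joint_velocities': array([ 0.00223561, -0.00040705, -0.00188517, -0.0019351 , -0.00012659,
        0.0013427 ]), 'tau': array([-2.74742437e-03, -5.43517184e+01, -3.61777496e+01, -2.71912077e-04,
        4.05135448e-03,  3.78890741e-05]), 'tool_pos': array([0.19919446, 0.51239433, 0.23069487]), 'tool_rot': array([-1.63837302e-04,  1.84350124e-01,  9.82860449e-01, -5.84628137e-04]), 'ft_force': array([-0.5098379 ,  0.68864927, -0.46699648]), 'moment': array([-0.07581492,  0.01010654, -0.04405635]), 'finger_gap': 0.08512938684377769}
scene {'fx': 371.0004565816934, 'fy': 371.0004565816934, 'cx': 320.6362048859379, 'cy': 197.31824943384797, 'position': array([-0.13252928, -0.36893792,  0.6678349 ]), 'attitude': array([-0.39064888,  0.79467166, -0.41877596,  0.20128861])}
top {'fx': 393.199721445851, 'fy': 393.199721445851, 'cx': 318.0683935675732, 'cy': 197.483992426295, 'position': array([0.40286065, 0.0743432 , 1.18304052]), 'attitude': array([ 0.03300732, -0.70194585,  0.71071279, -0.03270885])}
```

View pics/top0.png

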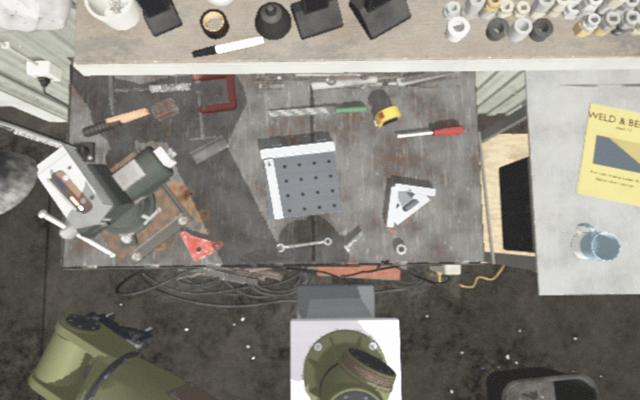

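View pics/scene0.png

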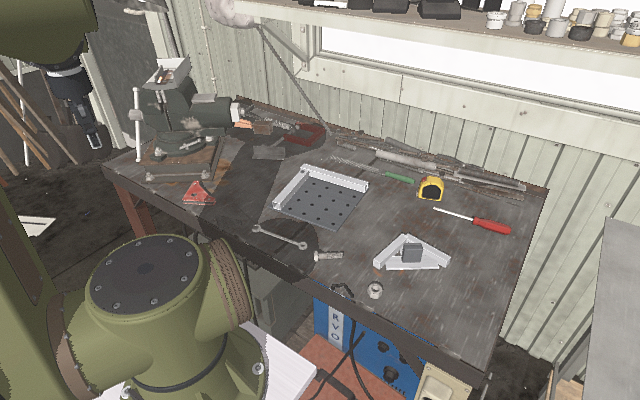

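The top view shows the frame near (303,180), its back rail at the upper edge and side rail at the left edge. The square is near (408,203), the magnet near (200,246), and the spanner, bolt and nut lie along the front. I'll zoom in next.

```bash
cat > h.py <<'E'
import numpy as np,cv2
from scipy.spatial.transform import Rotation as R
def load(f): return dict(np.load(f))
def rot(s): 
    q=s["attitude"]; return R.from_quat([q[1],q[2],q[3],q[0]]).as_matrix()
def world(s):
    z=s["range_z"]; v,u=np.mgrid[0:400,0:640]
    p=np.stack([(u-s["cx"])/s["fx"]*z,(v-s["cy"])/s["fy"]*z,z],-1)
    return p@rot(s).T+s["position"]
def ray(s,uv,h):
    uv=np.atleast_2d(uv).astype(float)
    d=np.c_[(uv[:,0]-s["cx"])/s["fx"],(uv[:,1]-s["cy"])/s["fy"],np.ones(len(uv))]@rot(s).T
    t=(h-s["position"][2])/d[:,2]
    return s["position"]+d*t[:,None]
def proj(s,p):
    c=(np.atleast_2d(p)-s["position"])@rot(s); return np.c_[c[:,0]/c[:,2]*s["fx"]+s["cx"],c[:,1]/c[:,2]*s["fy"]+s["cy"]]
E
python3 - <<'E'
from h import *
s=load("pics/top0.npz"); im=s["image"][:,:,::-1]
a=cv2.resize(im[125:230,250:450],None,fx=4,fy=4,interpolation=cv2.INTER_CUBIC); cv2.imwrite("pics/topz.png",a)
s2=load("pics/scene0.npz"); im=s2["image"][:,:,::-1]
a=cv2.resize(im[155:275,265:465],None,fx=4,fy=4,interpolation=cv2.INTER_CUBIC); cv2.imwrite("pics/scz.png",a)
for s in(s,s2):
    w=world(s); 
    print(s["range_z"].min(), (s["range_z"]==0).mean())
w=world(load("pics/top0.npz"))
print(w[180,355],w[203,407],w[180,303],w[150,300],w[245,303])
E
```

```text
0.0 0.0037578125
0.0 0.00391015625
[ 0.5651478  -0.03861593 -0.00074823] [ 0.49223645 -0.19133623  0.01145984] [0.56647493 0.11907381 0.00391334] [0.65232345 0.1260675  0.03353586] [0.37130502 0.12069569 0.00639486]
```

View pics/topz.png

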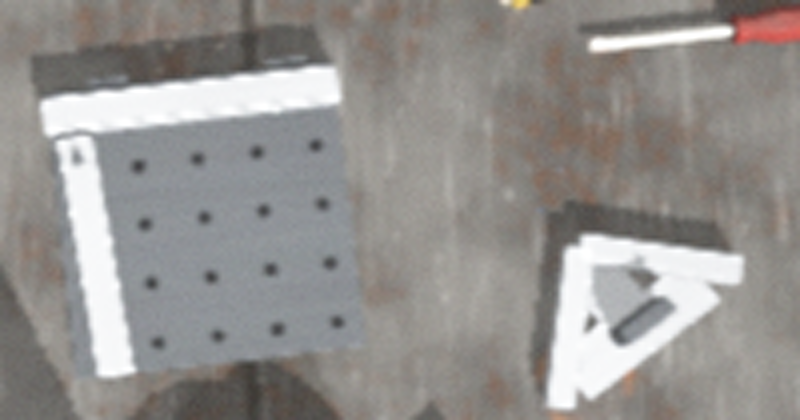

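View pics/scz.png

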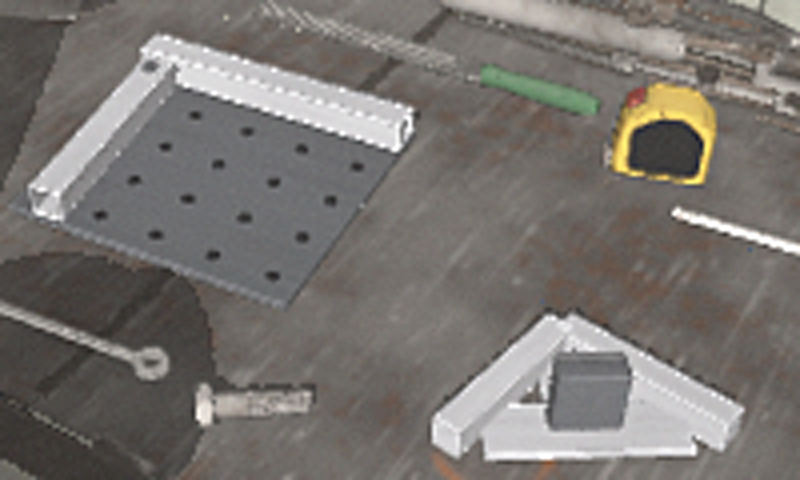

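```bash
python3 - <<'E'
from h import *
for n in("top","scene"):
    s=load(f"pics/{n}0.npz"); w=world(s); im=s["image"].astype(int)
    x,y,z=w[...,0],w[...,1],w[...,2]
    for nm,(x0,x1,y0,y1),(z0,z1) in(("sq",(.38,.56,-.31,-.1),(.019,.03)),("lug",(.4,.56,-.3,-.12),(.045,.06)),("rails",(.44,.70,.0,.26),(.028,.038)),("plate",(.44,.7,.0,.26),(.003,.013))):
        m=(x>x0)&(x<x1)&(y>y0)&(y<y1)&(z>z0)&(z<z1)
        p=w[m]; print(n,nm,m.sum(),p.min(0).round(4),p.max(0).round(4),np.median(p,0).round(4),p.mean(0).round(4))
        k=cv2.resize((m*255).astype(np.uint8),None,fx=1,fy=1)
        r=cv2.minAreaRect((p[:,:2]*1000).astype(np.float32)); print("   ",r)
    # z noise
    m=(x>.5)&(x<.55)&(y>.08)&(y<.12); print("plate z",z[m].mean(),z[m].std())
    m=(x>.4)&(x<.6)&(y>-.08)&(y<-.03); print("bench z",z[m].mean(),z[m].std())
E
```

```text
top sq 530 [ 0.4241 -0.2739  0.019 ] [ 0.5517 -0.1281  0.0286] [ 0.5229 -0.1604  0.0235] [ 0.5059 -0.1804  0.0234]
    ((479.0247802734375, -201.32864379882812), (130.16836547851562, 129.86497497558594), 80.87767791748047)
top lug 83 [ 0.4688 -0.217   0.0454] [ 0.5009 -0.1758  0.0547] [ 0.4859 -0.1963  0.0504] [ 0.4848 -0.1964  0.0507]
    ((485.0496826171875, -196.5432891845703), (15.865561485290527, 42.81172180175781), 35.80775833129883)
top rails 1087 [0.4514 0.0246 0.028 ] [0.6802 0.2425 0.0379] [0.6414 0.1922 0.0323] [0.6024 0.1655 0.0324]
    ((578.4262084960938, 116.75505065917969), (215.99493408203125, 219.72708129882812), 12.545445442199707)
top plate 3952 [0.4416 0.0021 0.003 ] [0.6993 0.2585 0.013 ] [0.5537 0.1104 0.0074] [0.555  0.1127 0.0074]
    ((570.371337890625, 130.279052734375), (257.73944091796875, 256.3378601074219), 0.055886998772621155)
plate z 0.0076030408146907525 0.002167438669201858
bench z -0.0007119594945264553 0.002871033684268181
scene sq 708 [ 0.4197 -0.2743  0.019 ] [ 0.5498 -0.127   0.0299] [ 0.5166 -0.1712  0.0229] [ 0.5003 -0.1839  0.0229]
    ((477.6352844238281, -200.42076110839844), (130.0701141357422, 133.2703857421875), 81.0063247680664)
scene lug 123 [ 0.466  -0.217   0.0451] [ 0.5005 -0.1755  0.0538] [ 0.482  -0.1968  0.0503] [ 0.4815 -0.1966  0.05  ]
    ((482.65081787109375, -196.1465301513672), (18.5501651763916, 43.04071807861328), 32.613922119140625)
scene rails 730 [0.447  0.0258 0.028 ] [0.6781 0.2449 0.0378] [0.637  0.1909 0.0317] [0.5966 0.1638 0.0316]
    ((562.4854736328125, 123.81033325195312), (212.03419494628906, 219.39222717285156), 6.565806865692139)
scene plate 2848 [0.4476 0.005  0.003 ] [0.6864 0.2231 0.013 ] [0.5452 0.1015 0.007 ] [0.5475 0.1035 0.0071]
    ((564.9972534179688, 124.54287719726562), (220.50778198242188, 220.6266632080078), 6.284306526184082)
plate z 0.007084108567223349 0.0012951104934975596
bench z -0.15531499752053396 0.2165474987244272
```

```bash
cat >> h.py <<'E'
def go(x,y,z,jawdeg=None):
    "mm target of TCP -> tool-axis shift (at present yaw) and roll after"
    from rig import get_state
    s=get_state(); q=s["tool_rot"]; M=R.from_quat([q[1],q[2],q[3],q[0]]).as_matrix()
    d=M.T@(np.array([x,y,z])-s["tool_pos"]*1000)
    j=np.degrees(np.arctan2(M[1,1],M[0,1]))
    print("t",s["time_s"],"tcp",(s["tool_pos"]*1000).round(1),"jaw",j.round(2),"tilt",np.degrees(np.arccos(-M[2,2])).round(2),"F",s["ft_force"].round(2),"M",s["moment"].round(2),"gap",round(s["finger_gap"]*1000,1))
    print("shift",d.round(1), "roll", None if jawdeg is None else round(np.radians(-((jawdeg-j+90)%180-90)),4))
def jaw2(dx,dy,jawdeg):
    "world xy -> tool dx,dy when jaw(tool y) at jawdeg, tool down: x_t = y_t x z_t"
    a=np.radians(jawdeg); yt=np.array([np.cos(a),np.sin(a)]); xt=np.array([-yt[1],yt[0]])
    d=np.array([dx,dy]); print("dx,dy",(d@xt).round(2),(d@yt).round(2))
E
python3 - <<'E'
from h import *
import cv2
for n in("top","scene"):
    s=load(f"pics/{n}0.npz"); w=world(s); x,y,z=np.moveaxis(w,-1,0)
    im=s["image"]; g=im.min(-1)
    # plate + rails outline
    m=(x>.43)&(x<.70)&(y>-.0)&(y<.26)&(z>.0285)&(z<.038)
    p=w[m][:,:2]*1000
    th=np.radians(6.4); Rm=np.array([[np.cos(th),-np.sin(th)],[np.sin(th),np.cos(th)]])
    C=np.array([565,124.5]); q=(p-C)@Rm   # frame coords
    b=q[q[:,0]>76]; sd=q[(q[:,0]<66)]
    print(n,"back",len(b),cv2.minAreaRect(b.astype(np.float32)),b.mean(0))
    vx=cv2.fitLine(b.astype(np.float32),cv2.DIST_HUBER,0,.01,.01).ravel(); print("  back line angle dev",np.degrees(np.arctan2(-vx[0]*np.sign(vx[1]),abs(vx[1]))),vx[2:])
    print("side",len(sd),cv2.minAreaRect(sd.astype(np.float32)))
    vx=cv2.fitLine(sd.astype(np.float32),cv2.DIST_HUBER,0,.01,.01).ravel(); print("  side line slope",vx[1]/vx[0],vx[2:])
    # plate hole/dark mask: bluish grey pixels at plate height
    pl=ray(s,np.argwhere(np.ones((400,640)))[:,::-1],.008).reshape(400,640,3)
    f=(pl[...,:2]*1000-C)@Rm
    col=im[(abs(f[...,0])<40)&(abs(f[...,1])<40)]; print("plate col",np.median(col,0))
    hsv=cv2.cvtColor(im,cv2.COLOR_RGB2HSV)
    dk=((g<70)&(abs(f[...,0])<100)&(abs(f[...,1])<100)).astype(np.uint8)
    nn,_,st,ce=cv2.connectedComponentsWithStats(dk); 
    cc=[(c,a[4]) for c,a in zip(ce[1:],st[1:]) if a[4]>=3]
    P=ray(s,[c for c,_ in cc],.008)[:,:2]*1000; print(len(cc)); print(((P-C)@Rm).round(1).tolist())
E
python3 -c "
from h import *;go(484,-197,150,35.9)"
```

```text
top back 590 ((95.2354507446289, -1.0737838745117188), (219.83474731445312, 36.03202819824219), 89.36910247802734) [90.59097011 -0.48142345]
  back line angle dev -0.47303587 [90.59098   -2.1852443]
side 464 ((-19.89496612548828, 82.0697250366211), (170.30902099609375, 24.97702980041504), 3.607337474822998)
  side line slope 0.067437746 [-22.418228  81.65144 ]
plate col [143. 147. 152.]
t 0.1 tcp [199.2 512.4 230.8] jaw 68.76 tilt 0.06 F [-0.19  0.3   0.73] M [ 0.02 -0.02  0.06] gap 85.0
shift [-522.5 -557.9   81.3] roll 0.5734Traceback (most recent call last):
  File "<stdin>", line 24, in <module>
  File "h.py", line 12, in ray
    d=np.c_[(uv[:,0]-s["cx"])/s["fx"],(uv[:,1]-s["cy"])/s["fy"],np.ones(len(uv))]@rot(s).T
             ~~^^^^^
IndexError: index 0 is out of bounds for axis 1 with size 0
```

arm_command(
  rows=[
    {"dx": -13,"dy": -14,"dz": 2},
    {"dx": -26,"dy": -28,"dz": 4},
    {"dx": -26,"dy": -28,"dz": 4},
    {"dx": -26,"dy": -28,"dz": 4},
    {"dx": -26,"dy": -28,"dz": 4},
    {"dx": -26,"dy": -28,"dz": 4},
    {"dx": -26,"dy": -28,"dz": 4},
    {"dx": -26,"dy": -28,"dz": 4},
    {"dx": -26,"dy": -28,"dz": 4},
    {"dx": -26,"dy": -28,"dz": 4},
    {"dx": -26,"dy": -28,"dz": 4},
    {"dx": -26,"dy": -28,"dz": 4},
    {"dx": -26,"dy": -28,"dz": 4},
    {"dx": -26,"dy": -28,"dz": 4},
    {"dx": -26,"dy": -28,"dz": 4},
    {"dx": -26,"dy": -28,"dz": 4},
    {"dx": -26,"dy": -28,"dz": 4},
    {"dx": -26,"dy": -28,"dz": 4},
    {"dx": -26,"dy": -28,"dz": 4},
    {"dx": -26,"dy": -28,"dz": 4},
  ],
  claw=42,
  newtons=60,
)

```text
validation failed for argument at $.ro...
```

arm_command(
  rows=[
    {"dx": -13,"dy": -14,"dz": 2,"roll": 0},
  ],
  claw=42,
  newtons=60,
)

```text
time_s: 0.22
tool_pos: [0.2061, 0.495, 0.2288]
tool_rot: [-0.0, 0.184, 0.983, -0.0]
ft_force: [0.9, -0.6, -0.2]
finger_gap: 0.0697
```

arm_command(
  rows=[
    {"dx": -26,"dy": -28,"dz": 4,"roll": 0},
    {"dx": -26,"dy": -28,"dz": 4,"roll": 0},
    {"dx": -26,"dy": -28,"dz": 4,"roll": 0},
    {"dx": -26,"dy": -28,"dz": 4,"roll": 0},
    {"dx": -26,"dy": -28,"dz": 4,"roll": 0},
    {"dx": -26,"dy": -28,"dz": 4,"roll": 0},
    {"dx": -26,"dy": -28,"dz": 4,"roll": 0},
    {"dx": -26,"dy": -28,"dz": 4,"roll": 0},
    {"dx": -26,"dy": -28,"dz": 4,"roll": 0},
    {"dx": -26,"dy": -28,"dz": 4,"roll": 0},
    {"dx": -26,"dy": -28,"dz": 4,"roll": 0},
    {"dx": -26,"dy": -28,"dz": 4,"roll": 0},
    {"dx": -26,"dy": -28,"dz": 4,"roll": 0},
    {"dx": -26,"dy": -28,"dz": 4,"roll": 0},
    {"dx": -26,"dy": -28,"dz": 4,"roll": 0},
    {"dx": -26,"dy": -28,"dz": 4,"roll": 0},
    {"dx": -26,"dy": -28,"dz": 4,"roll": 0},
    {"dx": -26,"dy": -28,"dz": 4,"roll": 0},
    {"dx": -26,"dy": -28,"dz": 4,"roll": 0},
    {"dx": -13,"dy": -14,"dz": 2,"roll": 0},
  ],
)

```text
time_s: 2.72
tool_pos: [0.4811, -0.199, 0.1507]
tool_rot: [-0.0, 0.185, 0.983, 0.0]
ft_force: [-0.5, 0.8, 0.1]
finger_gap: 0.0421
```

```bash
python3 - <<'E'
from h import *
go(484,-197,150,35.9)
# frame: fit from both
for n in("top","scene"):
    s=load(f"pics/{n}0.npz"); w=world(s); x,y,z=np.moveaxis(w,-1,0)
    th=np.radians(6.4); Rm=np.array([[np.cos(th),-np.sin(th)],[np.sin(th),np.cos(th)]])
    C=np.array([565,124.5])
    f=(w[...,:2]*1000-C)@Rm
    # robust: all raised things over bench in plate region: plate z>.004
    m=(abs(f[...,0])<125)&(abs(f[...,1])<125)&(z>.0295)&(z<.037)
    q=f[m]
    b=q[(q[:,0]>80)]; 
    # edges of back rail binned along y: min/max x
    r=[]
    for y0 in np.arange(-100,60,10):
        c=b[(b[:,1]>y0)&(b[:,1]<y0+10)][:,0]; r.append((y0+5,np.median(c)))
    r=np.array(r); pf=np.polyfit(r[:,0],r[:,1],1); print(n,"back centre x",pf, "y range",b[:,1].min(),b[:,1].max())
    sd=q[(q[:,0]<60)&(q[:,1]>55)]
    r=[]
    for x0 in np.arange(-110,55,10):
        c=sd[(sd[:,0]>x0)&(sd[:,0]<x0+10)][:,1]; r.append((x0+5,np.median(c)))
    r=np.array(r); pf=np.polyfit(r[:,0],r[:,1],1); print("side",pf,np.polyval(pf,50),sd[:,0].min(),sd[:,0].max())
E
```

```text
t 2.725 tcp [ 481.1 -199.   150.7] jaw 68.69 tilt 0.05 F [-0.5   0.84  0.1 ] M [-0.    0.01  0.  ] gap 42.1
shift [-1.9  2.9  0.7] roll 0.5723
top back centre x [8.24878819e-03 9.19525310e+01] y range -110.22820092758238 108.97694835619325
side [7.26505208e-02 8.38266398e+01] 87.45916585508692 -105.06404713418692 59.89621446506367
scene back centre x [-1.44159399e-02  8.99977840e+01] y range -109.82323488122043 109.59739184960668
side [6.29431962e-02 8.37355020e+01] 86.8826617803235 -108.84836426952437 56.525757252742686
```

arm_command(
  rows=[
    {"dx": -2,"dy": 3,"dz": 10,"roll": 0},
    {"dx": 0,"dy": 0,"dz": 10,"roll": 0.143},
    {"dx": 0,"dy": 0,"dz": 10,"roll": 0.143},
    {"dx": 0,"dy": 0,"dz": 10,"roll": 0.143},
    {"dx": 0,"dy": 0,"dz": 10,"roll": 0.143},
    {"dx": 0,"dy": 0,"dz": 20,"roll": 0},
    {"dx": 0,"dy": 0,"dz": 15,"roll": 0},
    {"dx": 0,"dy": 0,"dz": 0,"roll": 0},
  ],
)

```text
time_s: 3.72
tool_pos: [0.4834, -0.1948, 0.0653]
tool_rot: [-0.001, 0.454, 0.891, -0.0]
ft_force: [0.5, 0.3, 0.8]
finger_gap: 0.0419
```

```bash
python3 - <<'E'
from h import *
from rig import cams
go(484.2,-196.8,15,35.9)
s=cams.snapshot("scene"); np.savez("pics/scene1.npz",**s); im=s["image"][:,:,::-1]
cv2.imwrite("pics/sc1.png",cv2.resize(im[155:275,335:485],None,fx=5,fy=5,interpolation=cv2.INTER_CUBIC))
E
```

```text
t 3.725 tcp [ 483.4 -194.8   65.3] jaw 36.03 tilt 0.13 F [0.53 0.34 0.82] M [-0.03  0.07 -0.03] gap 41.9
shift [-2.2 -0.5 50.3] roll 0.0022
```

View pics/sc1.png

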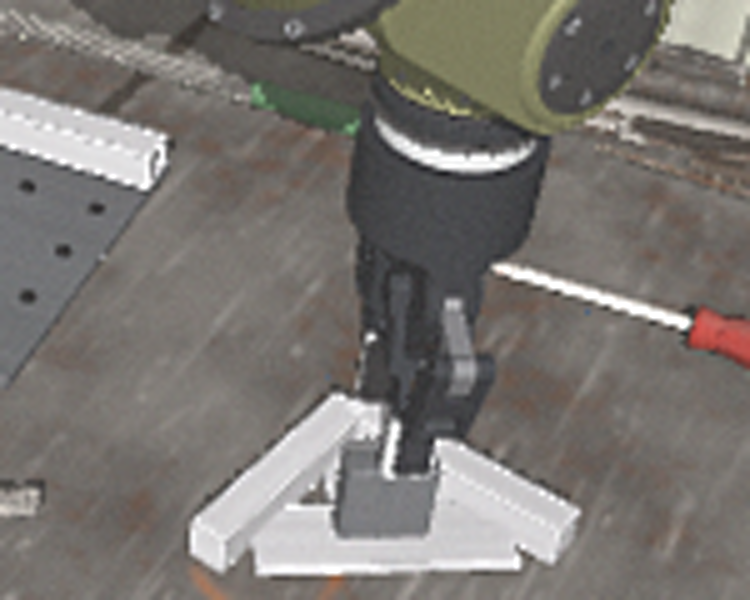

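```bash
python3 - <<'E'
from h import *
s=load("pics/scene1.npz")
a=np.radians(36); j=np.array([np.cos(a),np.sin(a),0])
c=np.array([.4834,-.1948,.066])
for d in(-.035,-.021,0,.021,.035): print(d,((proj(s,c+d*j)-[335,155])*5).round())
l=np.array([.4842,-.1968,.052]); p=np.array([-j[1],j[0],0])
for a in(-8,8):
  for b in(-22,22): print("lug",((proj(s,l+a*1e-3*j+b*1e-3*p)-[335,155])*5).round())
E
```

```text
-0.035 [[408. 492.]]
-0.021 [[401. 469.]]
0 [[391. 435.]]
0.021 [[381. 403.]]
0.035 [[374. 383.]]
lug [[443. 469.]]
lug [[347. 471.]]
lug [[434. 444.]]
lug [[340. 446.]]
```

arm_command(
  rows=[
    {"dx": -1.5,"dy": 0,"dz": 0,"roll": 0},
    {"dx": 0,"dy": 0,"dz": 10,"roll": 0},
    {"dx": 0,"dy": 0,"dz": 14,"roll": 0},
    {"dx": 0,"dy": 0,"dz": 14,"roll": 0},
    {"dx": 0,"dy": 0,"dz": 8,"roll": 0},
    {"dx": 0,"dy": 0,"dz": 4,"roll": 0},
    {"dx": 0,"dy": 0,"dz": 0,"roll": 0},
  ],
)

```text
time_s: 4.65
tool_pos: [0.4849, -0.1969, 0.0162]
tool_rot: [-0.0, 0.454, 0.891, -0.0]
ft_force: [-0.7, -1.1, 0.1]
finger_gap: 0.0416
```

```bash
python3 - <<'E'
from h import *
from rig import cams
go(484.2,-196.8,15,35.9)
s=cams.snapshot("scene"); np.savez("pics/scene2.npz",**s); im=s["image"][:,:,::-1]
cv2.imwrite("pics/sc2.png",cv2.resize(im[175:275,335:485],None,fx=5,fy=5,interpolation=cv2.INTER_CUBIC))
E
```

```text
t 4.65 tcp [ 484.9 -196.9   16.2] jaw 35.98 tilt 0.01 F [-0.67 -1.08  0.11] M [ 0.01 -0.   -0.05] gap 41.6
shift [ 0.5 -0.5  1.2] roll 0.0014
```

View pics/sc2.png

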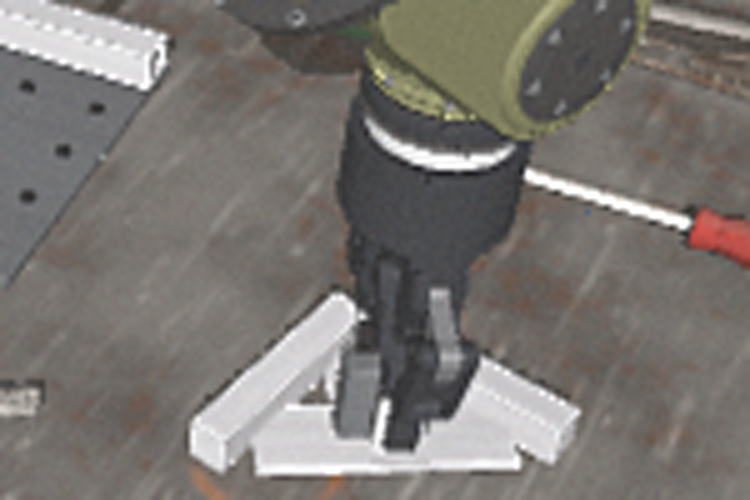

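arm_command(
  rows=[
    {"dx": 1.5,"dy": 0,"dz": 1,"roll": 0},
    {"dx": 0,"dy": 0,"dz": 0,"roll": 0},
  ],
)

```text
time_s: 4.95
tool_pos: [0.484, -0.1956, 0.0155]
tool_rot: [0.0, 0.454, 0.891, 0.0]
ft_force: [-0.1, -0.5, 0.1]
finger_gap: 0.0422
```

arm_command(
  rows=[
    {"dx": 0,"dy": 0,"dz": 0,"roll": 0},
    {"dx": 0,"dy": 0,"dz": 0,"roll": 0},
    {"dx": 0,"dy": 0,"dz": 0,"roll": 0},
    {"dx": 0,"dy": 0,"dz": 0,"roll": 0},
    {"dx": 0,"dy": 0,"dz": 0,"roll": 0},
  ],
  claw=5,
  newtons=70,
)

```text
time_s: 5.58
tool_pos: [0.4841, -0.1958, 0.0155]
tool_rot: [0.0, 0.454, 0.891, -0.0]
ft_force: [-0.6, 0.0, 5.4]
finger_gap: 0.0154
```

```bash
python3 - <<'E'
from h import *
go(484.2,-196.8,15,35.9)
E
```

```text
t 5.575 tcp [ 484.1 -195.8   15.5] jaw 35.98 tilt 0.03 F [-0.62  0.05  5.43] M [0.11 0.14 0.01] gap 15.4
shift [-0.8 -0.5  0.5] roll 0.0014
```

arm_command(
  rows=[
    {"dx": 0,"dy": 0,"dz": -5,"roll": 0},
    {"dx": 0,"dy": 0,"dz": -15,"roll": 0},
    {"dx": 0,"dy": 0,"dz": -20,"roll": 0},
    {"dx": 0,"dy": 0,"dz": -20,"roll": 0},
    {"dx": 0,"dy": 0,"dz": 0,"roll": 0},
  ],
)

```text
time_s: 6.2
tool_pos: [0.4847, -0.196, 0.077]
tool_rot: [0.002, 0.454, 0.891, 0.0]
ft_force: [0.4, 0.0, -3.3]
finger_gap: 0.0158
```

```bash
python3 - <<'E'
from h import *
from rig import cams
go(565.3,121.5,75,51.4)
s=cams.snapshot("scene"); np.savez("pics/scene3.npz",**s); im=s["image"][:,:,::-1]
cv2.imwrite("pics/sc3.png",cv2.resize(im[155:275,335:485],None,fx=5,fy=5,interpolation=cv2.INTER_CUBIC))
E
```

```text
t 6.2 tcp [ 484.7 -196.    77. ] jaw 35.99 tilt 0.17 F [ 0.39  0.02 -3.29] M [0.01 0.04 0.03] gap 15.8
shift [209.5 251.8   1.8] roll -0.269
```

View pics/sc3.png

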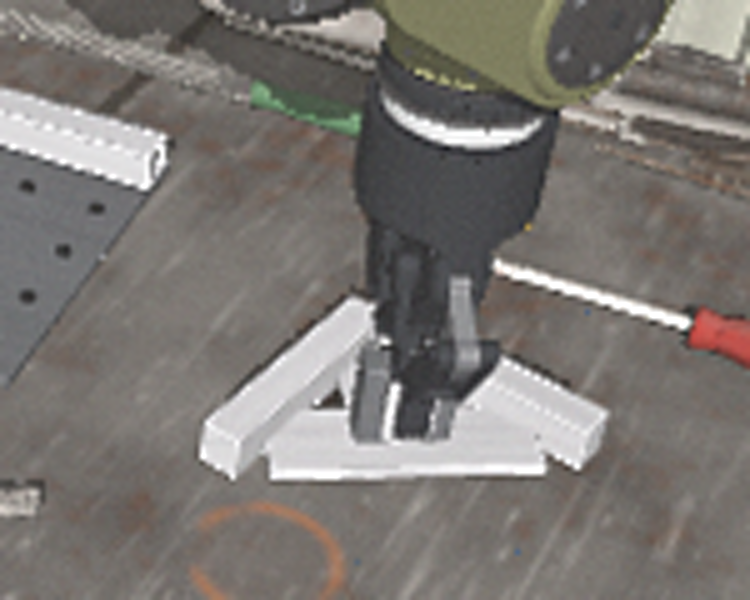

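The square is held level by its lug, with the lug at (355–450, 400) and the underside clear of the bench.

arm_command(
  rows=[
    {"dx": 8.5,"dy": 10,"dz": 0,"roll": 0},
    {"dx": 16,"dy": 19.5,"dz": 0,"roll": 0},
    {"dx": 18,"dy": 22,"dz": 0,"roll": 0},
    {"dx": 20,"dy": 24,"dz": 0,"roll": 0},
    {"dx": 20,"dy": 24,"dz": 0,"roll": 0},
    {"dx": 20,"dy": 24,"dz": 0,"roll": 0},
    {"dx": 20,"dy": 24,"dz": 0,"roll": 0},
    {"dx": 20,"dy": 24,"dz": 0,"roll": 0},
    {"dx": 18,"dy": 22,"dz": 0,"roll": 0},
    {"dx": 18,"dy": 22,"dz": 0,"roll": 0},
    {"dx": 16,"dy": 19,"dz": 0,"roll": 0},
    {"dx": 10,"dy": 12,"dz": 0,"roll": 0},
    {"dx": 5,"dy": 5.5,"dz": 0,"roll": -0.07},
    {"dx": 0,"dy": 0,"dz": 0,"roll": -0.1},
    {"dx": 0,"dy": 0,"dz": 0,"roll": -0.1},
    {"dx": 0,"dy": 0,"dz": 0,"roll": 0},
    {"dx": 0,"dy": 0,"dz": 0,"roll": 0},
  ],
)

```text
time_s: 8.38
tool_pos: [0.5646, 0.1219, 0.075]
tool_rot: [-0.0, 0.331, 0.944, -0.0]
ft_force: [-0.1, 0.1, -3.5]
finger_gap: 0.015
```

```bash
python3 - <<'E'
from h import *
from rig import cams
go(565.3,121.5,24,51.4)
for n,(a,b,c,d) in(("scene",(145,225,255,395)),("top",(125,225,250,350))):
    s=cams.snapshot(n); np.savez(f"pics/{n}4.npz",**s); im=s["image"][:,:,::-1]
    cv2.imwrite(f"pics/{n}4.png",cv2.resize(im[a:b,c:d],None,fx=5,fy=5,interpolation=cv2.INTER_CUBIC))
E
```

```text
t 8.375 tcp [564.6 121.9  75. ] jaw 51.32 tilt 0.03 F [-0.05  0.07 -3.55] M [-0.05  0.03  0.03] gap 15.0
shift [-0.8  0.1 51. ] roll -0.0014
```

View pics/scene4.png

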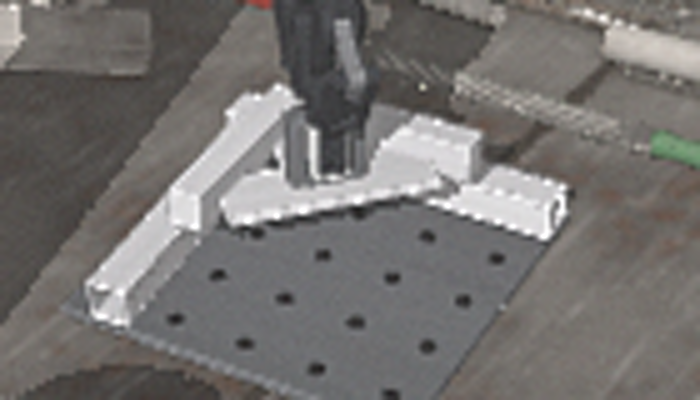

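View pics/top4.png

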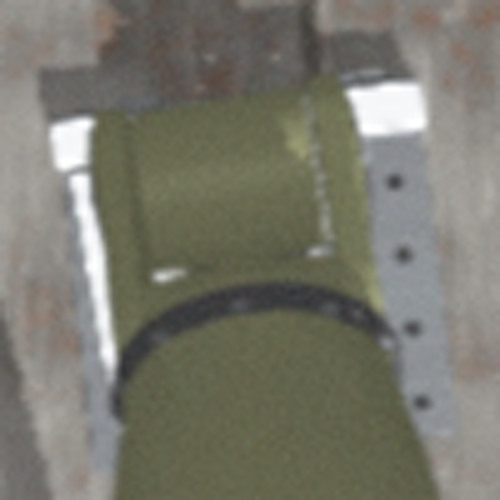

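```bash
cat > meas.py <<'E'
from h import *
def meas(s,zs,C=(565,124.5),th=6.4):
    w=world(s); th=np.radians(th); Rm=np.array([[np.cos(th),-np.sin(th)],[np.sin(th),np.cos(th)]])
    f=(w[...,:2]*1000-np.array(C))@Rm; z=w[...,2]; g=s["image"].min(-1)
    m=(abs(f[...,0])<140)&(abs(f[...,1])<140)&(abs(z-zs)<.005)&(g>150)
    q=f[m]; print("sq n",m.sum(),"rect",cv2.minAreaRect(q.astype(np.float32)), "xr",np.percentile(q[:,0],[0,2,98,100]).round(1),"yr",np.percentile(q[:,1],[0,2,98,100]).round(1))
    m=(abs(f[...,0])<140)&(abs(f[...,1])<140)&(abs(z-.033)<.004)&(g>150); q=f[m]
    b=q[(q[:,0]>72)&(q[:,1]<60)]; print("back rail x",np.percentile(b[:,0],[2,50,98]).round(1) if len(b) else None)
    sd=q[(q[:,0]<60)&(q[:,1]>50)]
    for x0 in range(-110,60,30):
        c=sd[(sd[:,0]>x0)&(sd[:,0]<x0+30)][:,1]
        if len(c)>5: print("  side x",x0+15,"y",np.percentile(c,[3,50,97]).round(1))
E
python3 - <<'E'
from meas import *
meas(load("pics/scene4.npz"),.085); 
print("orig"); meas(load("pics/scene0.npz"),.024)
E
```

```text
sq n 242 rect ((-4.847454071044922, -8.240028381347656), (125.28406524658203, 133.3741912841797), 3.1171133518218994) xr [-70.9 -67.6  57.8  59.5] yr [-71.9 -69.7  56.8  57.4]
back rail x [ 75.   86.4 101.6]
  side x -95 y [66.9 77.9 89.8]
  side x -65 y [69.3 79.5 91.1]
  side x -35 y [71.3 86.3 93.3]
orig
sq n 171 rect ((5.648979187011719, -7.772636413574219), (208.0054931640625, 220.15150451660156), 6.178096771240234) xr [-106.8   34.    95.   107.7] yr [-109.4 -107.9  101.8  111. ]
back rail x [ 75.6  86.8 100.8]
  side x -95 y [66.6 77.1 90.1]
  side x -65 y [68.6 80.9 91.9]
  side x -35 y [70.5 81.9 93.9]
  side x -5 y [73.1 83.8 95. ]
  side x 25 y [74.6 85.5 96.6]
  side x 55 y [ 76.6  85.  100.3]
```

arm_command(
  rows=[
    {"dx": 0,"dy": 0,"dz": 10,"roll": 0},
    {"dx": 0,"dy": 0,"dz": 16,"roll": 0},
    {"dx": 0,"dy": 0,"dz": 14,"roll": 0},
    {"dx": 0,"dy": 0,"dz": 7,"roll": 0},
    {"dx": 0,"dy": 0,"dz": 2,"roll": 0},
    {"dx": 0,"dy": 0,"dz": 0,"roll": 0},
  ],
)

```text
time_s: 9.22
tool_pos: [0.565, 0.1219, 0.0265]
tool_rot: [0.0, 0.33, 0.944, 0.0]
ft_force: [0.1, -1.1, -3.1]
finger_gap: 0.0154
```

arm_command(
  rows=[
    {"dx": 0,"dy": 0,"dz": 1,"roll": 0},
    {"dx": 0,"dy": 0,"dz": 0,"roll": 0},
  ],
)

```text
time_s: 9.48
tool_pos: [0.5649, 0.1219, 0.0255]
tool_rot: [0.0, 0.33, 0.944, 0.0]
ft_force: [0.3, -0.3, -3.9]
finger_gap: 0.0153
```

arm_command(
  rows=[
    {"dx": 0,"dy": 0,"dz": 0.7,"roll": 0},
    {"dx": 0,"dy": 0,"dz": 0,"roll": 0},
  ],
)

```text
time_s: 9.72
tool_pos: [0.5648, 0.1219, 0.0246]
tool_rot: [-0.0, 0.33, 0.944, -0.0]
ft_force: [-0.4, 0.7, -2.6]
finger_gap: 0.0156
```

arm_command(
  rows=[
    {"dx": 0,"dy": 0,"dz": 0.7,"roll": 0},
    {"dx": 0,"dy": 0,"dz": 0,"roll": 0},
  ],
)

```text
time_s: 9.98
tool_pos: [0.5648, 0.1219, 0.0238]
tool_rot: [-0.0, 0.33, 0.944, -0.0]
ft_force: [0.3, -0.6, -3.5]
finger_gap: 0.0153
```

arm_command(
  rows=[
    {"dx": 0,"dy": 0,"dz": 0.5,"roll": 0},
    {"dx": 0,"dy": 0,"dz": 0,"roll": 0},
  ],
)

```text
time_s: 10.22
tool_pos: [0.5649, 0.1219, 0.0235]
tool_rot: [0.0, 0.33, 0.944, 0.0]
ft_force: [-0.2, -0.2, -1.8]
finger_gap: 0.0155
```

arm_command(
  rows=[
    {"dx": 0,"dy": 0,"dz": 0.4,"roll": 0},
    {"dx": 0,"dy": 0,"dz": 0,"roll": 0},
  ],
)

```text
time_s: 10.48
tool_pos: [0.5651, 0.1219, 0.0235]
tool_rot: [0.0, 0.33, 0.944, 0.0]
ft_force: [-1.3, 0.0, 5.5]
finger_gap: 0.0151
```

```bash
python3 - <<'E'
from h import *
go(565.3,121.5,24,51.4)
a=np.radians(51.3)
for th in(6.4,): 
    t=np.radians(th)
    for nm,v in(("framex 1mm",(np.cos(t),np.sin(t))),("framey 1mm",(-np.sin(t),np.cos(t)))): print(nm);jaw2(*v,51.3)
E
```

```text
t 10.475 tcp [565.1 121.9  23.5] jaw 51.45 tilt 0.05 F [-1.33  0.05  5.53] M [-0.09  0.33 -0.01] gap 15.1
shift [-0.4 -0.2 -0.5] roll 0.0009
framex 1mm
dx,dy -0.71 0.71
framey 1mm
dx,dy 0.71 0.71
```

arm_command(
  rows=[
    {"dx": 0,"dy": 0,"dz": -0.2,"roll": 0},
    {"dx": -1,"dy": 1,"dz": 0,"roll": 0},
    {"dx": -1.5,"dy": 1.5,"dz": 0,"roll": 0},
    {"dx": -1.5,"dy": 1.5,"dz": 0,"roll": 0},
    {"dx": -1.5,"dy": 1.5,"dz": 0,"roll": 0},
    {"dx": -1,"dy": 1,"dz": 0,"roll": 0},
    {"dx": -0.5,"dy": 0.5,"dz": 0,"roll": 0},
    {"dx": 0,"dy": 0,"dz": 0,"roll": 0},
  ],
)

```text
time_s: 11.48
tool_pos: [0.5749, 0.1231, 0.0235]
tool_rot: [0.0, 0.33, 0.944, 0.0]
ft_force: [-1.5, -0.1, 3.9]
finger_gap: 0.0155
```

```bash
python3 - <<'E'
from meas import *
from rig import cams
go(565.3,121.5,24,51.4)
s=cams.snapshot("scene"); np.savez("pics/scene5.npz",**s)
meas(s,.033)
E
```

```text
t 11.475 tcp [574.9 123.1  23.5] jaw 51.46 tilt 0.04 F [-1.52 -0.15  3.91] M [-0.08  0.19 -0.  ] gap 15.5
shift [ 6.6 -7.2 -0.5] roll 0.001
sq n 763 rect ((-1.063323974609375, 0.28521728515625), (210.7793731689453, 220.78428649902344), 0.1935313194990158) xr [-106.8 -101.3   99.3  104.6] yr [-109.8 -101.4  101.3  111. ]
back rail x [ 75.   87.8 101.6]
  side x -95 y [66.5 78.3 90.2]
  side x -65 y [51.5 78.9 91.4]
  side x -35 y [50.6 77.9 92.5]
  side x -5 y [51.9 81.4 95.2]
  side x 25 y [51.5 80.8 96.8]
  side x 55 y [52.7 81.5 98.9]
```

arm_command(
  rows=[
    {"dx": -0.5,"dy": 0.5,"dz": 0,"roll": 0},
    {"dx": -0.5,"dy": 0.5,"dz": 0,"roll": 0},
    {"dx": -0.5,"dy": 0.5,"dz": 0,"roll": 0},
  ],
)

```text
time_s: 11.9
tool_pos: [0.577, 0.1233, 0.0235]
tool_rot: [0.0, 0.33, 0.944, 0.0]
ft_force: [-2.6, -0.5, 6.0]
finger_gap: 0.015
```

arm_command(
  rows=[
    {"dx": -0.5,"dy": 0.5,"dz": 0,"roll": 0},
    {"dx": 0,"dy": 0,"dz": 0,"roll": 0},
  ],
)

```text
time_s: 12.15
tool_pos: [0.5777, 0.1234, 0.0235]
tool_rot: [0.0, 0.33, 0.944, 0.0]
ft_force: [-0.7, -0.0, 5.6]
finger_gap: 0.0154
```

arm_command(
  rows=[
    {"dx": -0.5,"dy": 0.5,"dz": 0,"roll": 0},
    {"dx": 0,"dy": 0,"dz": 0,"roll": 0},
  ],
)

```text
time_s: 12.4
tool_pos: [0.5784, 0.1235, 0.0235]
tool_rot: [0.0, 0.33, 0.944, 0.0]
ft_force: [-1.3, 0.6, 5.0]
finger_gap: 0.0152
```

arm_command(
  rows=[
    {"dx": -0.5,"dy": 0.5,"dz": 0,"roll": 0},
    {"dx": 0,"dy": 0,"dz": 0,"roll": 0},
  ],
)

```text
time_s: 12.65
tool_pos: [0.5791, 0.1235, 0.0235]
tool_rot: [0.0, 0.33, 0.944, 0.0]
ft_force: [-1.1, -0.3, 5.8]
finger_gap: 0.0153
```

arm_command(
  rows=[
    {"dx": -0.5,"dy": 0.5,"dz": 0,"roll": 0},
    {"dx": 0,"dy": 0,"dz": 0,"roll": 0},
  ],
)

```text
time_s: 12.9
tool_pos: [0.5798, 0.1236, 0.0235]
tool_rot: [0.0, 0.33, 0.944, 0.0]
ft_force: [-1.3, -0.1, 6.0]
finger_gap: 0.0153
```

arm_command(
  rows=[
    {"dx": -0.5,"dy": 0.5,"dz": 0,"roll": 0},
    {"dx": 0,"dy": 0,"dz": 0,"roll": 0},
  ],
)

```text
time_s: 13.15
tool_pos: [0.5805, 0.1237, 0.0235]
tool_rot: [0.0, 0.33, 0.944, 0.0]
ft_force: [-0.8, 0.2, 6.1]
finger_gap: 0.0151
```

arm_command(
  rows=[
    {"dx": -0.5,"dy": 0.5,"dz": 0,"roll": 0},
    {"dx": 0,"dy": 0,"dz": 0,"roll": 0},
  ],
)

```text
time_s: 13.4
tool_pos: [0.5809, 0.1238, 0.0235]
tool_rot: [-0.0, 0.33, 0.944, 0.0]
ft_force: [-5.6, 0.3, 7.7]
finger_gap: 0.0155
```

```bash
python3 -c "
from h import *;go(565,121,23,51.4)"
```

```text
t 13.4 tcp [580.9 123.8  23.5] jaw 51.44 tilt 0.02 F [-5.6   0.33  7.68] M [-0.05  0.68 -0.17] gap 15.5
shift [ 10.6 -12.1   0.5] roll 0.0006
```

arm_command(
  rows=[
    {"dx": -0.2,"dy": 0.2,"dz": -0.1,"roll": 0.004},
    {"dx": 0,"dy": 0,"dz": 0,"roll": 0},
  ],
)

```text
time_s: 13.65
tool_pos: [0.5811, 0.1239, 0.0235]
tool_rot: [-0.0, 0.332, 0.943, 0.0]
ft_force: [-4.9, 0.4, 6.8]
finger_gap: 0.0153
```

```bash
python3 -c "
from h import *;go(565,121,23,51.4)"
```

```text
t 13.65 tcp [581.1 123.9  23.5] jaw 51.21 tilt 0.03 F [-4.85  0.41  6.8 ] M [ 0.02  0.7  -0.17] gap 15.3
shift [ 10.7 -12.3   0.6] roll -0.0033
```

arm_command(
  rows=[
    {"dx": 0,"dy": 0,"dz": 0,"roll": 0.005},
    {"dx": 0,"dy": 0,"dz": 0,"roll": 0},
  ],
)

```text
time_s: 13.9
tool_pos: [0.5812, 0.1239, 0.0235]
tool_rot: [-0.0, 0.334, 0.942, 0.0]
ft_force: [-3.0, 0.0, 5.9]
finger_gap: 0.0153
```

```bash
python3 -c "
from h import *;go(565,121,23,51.4)"
```

```text
t 13.9 tcp [581.2 123.9  23.5] jaw 50.94 tilt 0.01 F [-3.01  0.02  5.87] M [0.08 0.43 0.02] gap 15.3
shift [ 10.8 -12.4   0.5] roll -0.0081
```

arm_command(
  rows=[
    {"dx": -0.25,"dy": 0.25,"dz": 0,"roll": 0},
    {"dx": 0,"dy": 0,"dz": 0,"roll": 0},
  ],
)

```text
time_s: 14.15
tool_pos: [0.5812, 0.1239, 0.0235]
tool_rot: [-0.001, 0.334, 0.942, -0.0]
ft_force: [-7.5, 0.3, 8.9]
finger_gap: 0.0149
```

```bash
python3 -c "
from h import *;go(565,121,23,51.4)"
```

```text
t 14.15 tcp [581.2 123.9  23.5] jaw 50.95 tilt 0.06 F [-7.55  0.29  8.86] M [-0.    0.94  0.03] gap 14.9
shift [ 10.8 -12.4   0.5] roll -0.0079
```

arm_command(
  rows=[
    {"dx": -0.25,"dy": 0.25,"dz": 0,"roll": 0},
    {"dx": 0,"dy": 0,"dz": 0,"roll": 0},
  ],
)

```text
time_s: 14.4
tool_pos: [0.5812, 0.1239, 0.0235]
tool_rot: [-0.001, 0.334, 0.942, -0.0]
ft_force: [-11.7, -1.0, 10.2]
finger_gap: 0.0153
```

```bash
python3 -c "
from h import *;go(565,121,23,51.4)"
```

```text
t 14.4 tcp [581.2 123.9  23.5] jaw 50.95 tilt 0.12 F [-11.72  -1.04  10.22] M [-0.08  1.43  0.01] gap 15.3
shift [ 10.7 -12.4   0.5] roll -0.0079
```

arm_command(
  rows=[
    {"dx": 0.12,"dy": -0.12,"dz": -0.3,"roll": 0},
    {"dx": 0.7,"dy": 0.7,"dz": 0,"roll": 0},
    {"dx": 0.7,"dy": 0.7,"dz": 0,"roll": 0},
    {"dx": 0.7,"dy": 0.7,"dz": 0,"roll": 0},
    {"dx": 0,"dy": 0,"dz": 0,"roll": 0},
  ],
)

```text
time_s: 15.02
tool_pos: [0.5809, 0.1264, 0.0235]
tool_rot: [-0.001, 0.334, 0.942, -0.001]
ft_force: [-6.9, -3.0, 6.6]
finger_gap: 0.0152
```

```bash
python3 -c "
from h import *;go(565,121,23,51.4)"
```

```text
t 15.025 tcp [580.9 126.4  23.5] jaw 50.94 tilt 0.1 F [-6.91 -2.97  6.6 ] M [-0.44  0.89  0.07] gap 15.2
shift [  8.9 -14.2   0.5] roll -0.0081
```

arm_command(
  rows=[
    {"dx": 0.7,"dy": 0.7,"dz": 0,"roll": 0},
    {"dx": 0.7,"dy": 0.7,"dz": 0,"roll": 0},
    {"dx": 0.7,"dy": 0.7,"dz": 0,"roll": 0},
    {"dx": 0,"dy": 0,"dz": 0,"roll": 0},
  ],
)

```text
time_s: 15.52
tool_pos: [0.5806, 0.1294, 0.0235]
tool_rot: [-0.001, 0.334, 0.942, -0.001]
ft_force: [-6.7, -3.2, 6.5]
finger_gap: 0.0154
```

```bash
python3 -c "
from h import *;go(565,121,23,51.4)"
```

```text
t 15.525 tcp [580.6 129.4  23.5] jaw 50.94 tilt 0.1 F [-6.69 -3.24  6.49] M [-0.44  0.9   0.07] gap 15.4
shift [  6.8 -16.3   0.5] roll -0.008
```

arm_command(
  rows=[
    {"dx": 0.7,"dy": 0.7,"dz": 0,"roll": 0},
    {"dx": 0.7,"dy": 0.7,"dz": 0,"roll": 0},
    {"dx": 0.7,"dy": 0.7,"dz": 0,"roll": 0},
    {"dx": 0,"dy": 0,"dz": 0,"roll": 0},
  ],
)

```text
time_s: 16.02
tool_pos: [0.5803, 0.1323, 0.0235]
tool_rot: [-0.001, 0.334, 0.942, -0.001]
ft_force: [-7.5, -2.8, 6.1]
finger_gap: 0.0154
```

arm_command(
  rows=[
    {"dx": 0.7,"dy": 0.7,"dz": 0,"roll": 0},
    {"dx": 0.7,"dy": 0.7,"dz": 0,"roll": 0},
    {"dx": 0,"dy": 0,"dz": 0,"roll": 0},
  ],
)

```text
time_s: 16.4
tool_pos: [0.5801, 0.1342, 0.0235]
tool_rot: [-0.001, 0.334, 0.942, -0.001]
ft_force: [-6.6, -4.3, 6.8]
finger_gap: 0.0153
```

arm_command(
  rows=[
    {"dx": 0.7,"dy": 0.7,"dz": 0,"roll": 0},
    {"dx": 0.7,"dy": 0.7,"dz": 0,"roll": 0},
    {"dx": 0,"dy": 0,"dz": 0,"roll": 0},
  ],
)

```text
time_s: 16.77
tool_pos: [0.5799, 0.1357, 0.0235]
tool_rot: [-0.001, 0.334, 0.942, -0.001]
ft_force: [-6.0, -6.8, 6.2]
finger_gap: 0.015
```

```bash
python3 -c "
from h import *;go(565,121,23,51.4)"
```

```text
t 16.775 tcp [579.9 135.7  23.5] jaw 50.93 tilt 0.12 F [-6.   -6.81  6.25] M [-1.11  0.84  0.05] gap 15.0
shift [  2.3 -20.8   0.5] roll -0.0082
```

arm_command(
  rows=[
    {"dx": 0.7,"dy": 0.7,"dz": 0,"roll": 0},
    {"dx": 0.7,"dy": 0.7,"dz": 0,"roll": 0},
    {"dx": 0,"dy": 0,"dz": 0,"roll": 0},
  ],
)

```text
time_s: 17.15
tool_pos: [0.5798, 0.1377, 0.0235]
tool_rot: [-0.001, 0.334, 0.942, -0.001]
ft_force: [-7.1, -7.6, 6.9]
finger_gap: 0.0154
```

arm_command(
  rows=[
    {"dx": 0.7,"dy": 0.7,"dz": 0,"roll": 0},
    {"dx": 0.7,"dy": 0.7,"dz": 0,"roll": 0},
    {"dx": 0,"dy": 0,"dz": 0,"roll": 0},
  ],
)

```text
time_s: 17.52
tool_pos: [0.5795, 0.1396, 0.0235]
tool_rot: [-0.001, 0.334, 0.942, -0.001]
ft_force: [-6.9, -7.9, 7.9]
finger_gap: 0.0154
```

```bash
python3 - <<'E'
from meas import *
from rig import cams
go(565.3,121.5,24,51.4)
s=cams.snapshot("scene"); np.savez("pics/scene6.npz",**s); im=s["image"][:,:,::-1]
meas(s,.033)
cv2.imwrite("pics/sc6.png",cv2.resize(im[145:225,255:395],None,fx=5,fy=5,interpolation=cv2.INTER_CUBIC))
E
```

```text
t 17.525 tcp [579.5 139.6  23.5] jaw 50.92 tilt 0.12 F [-6.92 -7.9   7.94] M [-1.06  0.88  0.12] gap 15.4
shift [ -0.4 -23.   -0.4] roll -0.0083
sq n 773 rect ((-1.3426284790039062, -1.2895889282226562), (210.72779846191406, 219.08609008789062), 1.212772250175476) xr [-108.8 -101.7   99.1  104.2] yr [-108.8 -102.   100.1  110. ]
back rail x [ 73.9  87.4 101.3]
  side x -95 y [74.6 86.  96.9]
  side x -65 y [57.7 84.4 98.4]
  side x -35 y [55.2 77.5 98. ]
  side x -5 y [55.2 76.7 97.3]
  side x 25 y [55.  76.6 98.8]
  side x 55 y [54.9 76.7 98.9]
```

View pics/sc6.png

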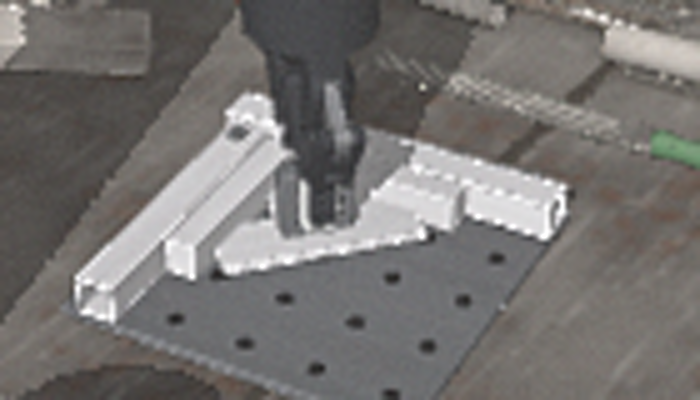

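The side rail, from (90,290) to (240,125), has turned out and now runs nearly parallel to the square's leg. I'll continue in small steps.

arm_command(
  rows=[
    {"dx": 0.5,"dy": 0.5,"dz": 0,"roll": 0},
    {"dx": 0,"dy": 0,"dz": 0,"roll": 0},
  ],
)

```text
time_s: 17.82
tool_pos: [0.5794, 0.1403, 0.0235]
tool_rot: [-0.001, 0.334, 0.942, -0.001]
ft_force: [-7.4, -8.2, 6.8]
finger_gap: 0.0151
```

arm_command(
  rows=[
    {"dx": 0.35,"dy": 0.35,"dz": 0,"roll": 0},
    {"dx": 0,"dy": 0,"dz": 0,"roll": 0},
  ],
)

```text
time_s: 18.08
tool_pos: [0.5794, 0.1408, 0.0236]
tool_rot: [-0.001, 0.334, 0.942, -0.001]
ft_force: [-6.9, -7.3, 6.9]
finger_gap: 0.0154
```

```bash
python3 -c "
from h import *;go(565,121,23,51.4)"
```

```text
t 18.075 tcp [579.4 140.8  23.6] jaw 50.92 tilt 0.13 F [-6.89 -7.27  6.93] M [-1.12  0.81  0.07] gap 15.4
shift [ -1.3 -24.4   0.6] roll -0.0083
```

arm_command(
  rows=[
    {"dx": 0.35,"dy": 0.35,"dz": 0,"roll": 0},
    {"dx": 0,"dy": 0,"dz": 0,"roll": 0},
  ],
)

```text
time_s: 18.32
tool_pos: [0.5794, 0.1412, 0.0235]
tool_rot: [-0.001, 0.334, 0.942, -0.001]
ft_force: [-6.5, -8.5, 8.8]
finger_gap: 0.015
```

```bash
python3 -c "
from h import *;go(565,121,23,51.4)"
```

```text
t 18.325 tcp [579.4 141.2  23.5] jaw 50.92 tilt 0.12 F [-6.48 -8.51  8.82] M [-1.14  0.89  0.07] gap 15.0
shift [ -1.6 -24.8   0.6] roll -0.0083
```

arm_command(
  rows=[
    {"dx": 0.35,"dy": 0.35,"dz": 0,"roll": 0},
    {"dx": 0,"dy": 0,"dz": 0,"roll": 0},
  ],
)

```text
time_s: 18.58
tool_pos: [0.5793, 0.1414, 0.0235]
tool_rot: [-0.001, 0.334, 0.942, -0.001]
ft_force: [-6.7, -10.7, 7.9]
finger_gap: 0.0154
```

arm_command(
  rows=[
    {"dx": 0.35,"dy": 0.35,"dz": 0,"roll": 0},
    {"dx": 0,"dy": 0,"dz": 0,"roll": 0},
  ],
)

```text
time_s: 18.82
tool_pos: [0.5793, 0.1414, 0.0235]
tool_rot: [-0.0, 0.335, 0.942, -0.001]
ft_force: [-7.5, -16.1, 7.7]
finger_gap: 0.0152
```

arm_command(
  rows=[
    {"dx": 0.2,"dy": 0.2,"dz": 0,"roll": 0},
    {"dx": 0,"dy": 0,"dz": 0,"roll": 0},
  ],
)

```text
time_s: 19.08
tool_pos: [0.5793, 0.1414, 0.0236]
tool_rot: [-0.0, 0.335, 0.942, -0.002]
ft_force: [-7.2, -17.1, 8.5]
finger_gap: 0.0155
```

```bash
python3 -c "
from h import *;go(565,121,23,51.4)"
```

```text
t 19.075 tcp [579.3 141.4  23.6] jaw 50.9 tilt 0.19 F [ -7.2  -17.14   8.5 ] M [-2.41  0.91  0.16] gap 15.5
shift [ -1.8 -24.9   0.6] roll -0.0086
```

arm_command(
  rows=[
    {"dx": -0.15,"dy": 0.1,"dz": 0,"roll": 0},
    {"dx": 0,"dy": 0,"dz": 0,"roll": 0},
    {"dx": 0,"dy": 0,"dz": 0,"roll": 0},
    {"dx": 0,"dy": 0,"dz": 0,"roll": 0},
    {"dx": 0,"dy": 0,"dz": 0,"roll": 0},
    {"dx": 0,"dy": 0,"dz": 0,"roll": 0},
    {"dx": 0,"dy": 0,"dz": 0,"roll": 0},
    {"dx": 0,"dy": 0,"dz": 0,"roll": 0},
    {"dx": 0,"dy": 0,"dz": 0,"roll": 0},
    {"dx": 0,"dy": 0,"dz": 0,"roll": 0},
    {"dx": 0,"dy": 0,"dz": 0,"roll": 0},
    {"dx": 0,"dy": 0,"dz": 0,"roll": 0},
  ],
)

```text
time_s: 20.58
tool_pos: [0.5793, 0.1414, 0.0236]
tool_rot: [-0.001, 0.335, 0.942, -0.002]
ft_force: [-8.5, -18.4, 9.8]
finger_gap: 0.015
```

```bash
python3 - <<'E'
from meas import *
from rig import cams
go(565.3,121.5,24,51.4)
s=cams.snapshot("scene"); np.savez("pics/scene7.npz",**s); im=s["image"][:,:,::-1]
meas(s,.033)
cv2.imwrite("pics/sc7.png",cv2.resize(im[145:225,255:395],None,fx=5,fy=5,interpolation=cv2.INTER_CUBIC))
E
```

```text
t 20.575 tcp [579.3 141.4  23.6] jaw 50.9 tilt 0.2 F [ -8.47 -18.36   9.82] M [-2.38  1.05  0.1 ] gap 15.0
shift [ -1.7 -24.3  -0.3] roll -0.0087
sq n 769 rect ((-2.9207611083984375, 0.8620223999023438), (209.50299072265625, 219.91571044921875), 0.15318357944488525) xr [-107.9 -100.9   99.6  102. ] yr [-108.9 -101.8  100.8  111. ]
back rail x [ 73.5  87.2 101.3]
  side x -95 y [ 76.7  88.7 100.9]
  side x -65 y [60.7 85.8 99. ]
  side x -35 y [56.  76.1 98. ]
  side x -5 y [56.3 78.6 98.7]
  side x 25 y [55.8 76.4 98.4]
  side x 55 y [57.5 79.1 99. ]
```

View pics/sc7.png

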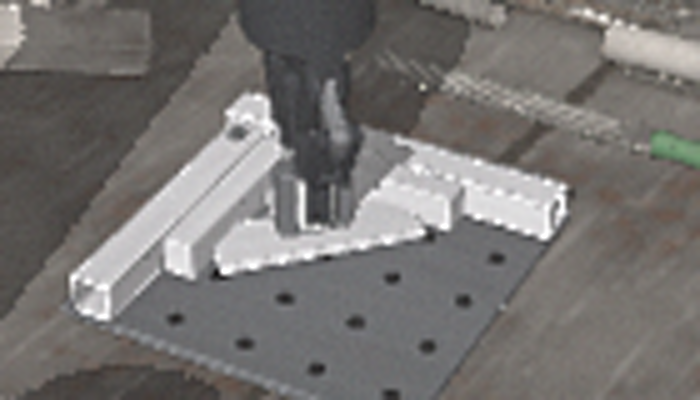

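The side rail is now flush along the leg and both forces held steady for 1.5 s. Next I back off, easing the side first and then going out diagonally before lifting.

arm_command(
  rows=[
    {"dx": -0.3,"dy": -0.3,"dz": 0,"roll": 0},
    {"dx": -0.3,"dy": -0.3,"dz": -0.1,"roll": 0},
    {"dx": 0,"dy": -0.6,"dz": -0.1,"roll": 0},
    {"dx": 0,"dy": -1,"dz": 0,"roll": 0},
    {"dx": 0,"dy": -2,"dz": 0,"roll": 0},
    {"dx": 0,"dy": -3,"dz": 0,"roll": 0},
    {"dx": 0,"dy": -4,"dz": 0,"roll": 0},
    {"dx": 0,"dy": -4,"dz": 0,"roll": 0},
    {"dx": 0,"dy": -4,"dz": 0,"roll": 0},
    {"dx": 0,"dy": -2,"dz": 0,"roll": 0},
    {"dx": 0,"dy": 0,"dz": 0,"roll": 0},
  ],
)

```text
time_s: 22.0
tool_pos: [0.567, 0.1266, 0.0238]
tool_rot: [-0.0, 0.334, 0.942, -0.0]
ft_force: [-0.0, -1.1, -3.9]
finger_gap: 0.0154
```

```bash
python3 -c "
from h import *;go(565,121,23,51.4)"
```

```text
t 22.0 tcp [567.  126.6  23.8] jaw 50.93 tilt 0.0 F [-0.02 -1.06 -3.86] M [ 0.03  0.03 -0.02] gap 15.4
shift [-2.  -5.6  0.8] roll -0.0082
```

arm_command(
  rows=[
    {"dx": 0,"dy": 0,"dz": -3,"roll": 0},
    {"dx": 0,"dy": 0,"dz": -10,"roll": 0},
    {"dx": 0,"dy": 0,"dz": -15,"roll": 0},
    {"dx": 0,"dy": 0,"dz": -15,"roll": 0},
    {"dx": 0,"dy": 0,"dz": -10,"roll": 0},
    {"dx": 0,"dy": 0,"dz": 0,"roll": 0},
  ],
)

```text
time_s: 22.75
tool_pos: [0.5674, 0.1267, 0.0778]
tool_rot: [0.001, 0.334, 0.942, 0.0]
ft_force: [0.2, 0.3, -3.2]
finger_gap: 0.0151
```

```bash
python3 -c "
from h import *;go(484.1,-195.8,76,35.98)"
```

```text
t 22.75 tcp [567.4 126.7  77.8] jaw 50.93 tilt 0.1 F [ 0.18  0.25 -3.2 ] M [-0.02  0.07  0.  ] gap 15.1
shift [-138.6 -302.9    1.6] roll 0.261
```

arm_command(
  rows=[
    {"dx": -5,"dy": -11,"dz": 0,"roll": 0},
    {"dx": -10,"dy": -22,"dz": 0,"roll": 0},
    {"dx": -13,"dy": -28,"dz": 0,"roll": 0},
    {"dx": -14,"dy": -30.5,"dz": 0,"roll": 0},
    {"dx": -14,"dy": -30.5,"dz": 0,"roll": 0},
    {"dx": -14,"dy": -30.5,"dz": 0,"roll": 0},
    {"dx": -14,"dy": -30.5,"dz": 0,"roll": 0},
    {"dx": -14,"dy": -30.5,"dz": 0,"roll": 0},
    {"dx": -13,"dy": -29,"dz": 0,"roll": 0},
    {"dx": -12,"dy": -27,"dz": 0,"roll": 0},
    {"dx": -9,"dy": -20,"dz": 0,"roll": 0},
    {"dx": -6,"dy": -13,"dz": 0,"roll": 0.061},
    {"dx": 0,"dy": 0,"dz": 0,"roll": 0.1},
    {"dx": 0,"dy": 0,"dz": 0,"roll": 0.1},
    {"dx": 0,"dy": 0,"dz": 0,"roll": 0},
  ],
)

```text
time_s: 24.62
tool_pos: [0.4833, -0.1952, 0.0765]
tool_rot: [-0.0, 0.455, 0.891, -0.0]
ft_force: [0.3, 1.0, -3.7]
finger_gap: 0.0153
```

```bash
python3 - <<'E'
from meas import *
from rig import cams
go(484.1,-195.8,15.5,35.98)
s=cams.snapshot("top"); np.savez("pics/top8.npz",**s); im=s["image"][:,:,::-1]
cv2.imwrite("pics/top8.png",cv2.resize(im[125:265,180:450],None,fx=2.9,fy=2.9,interpolation=cv2.INTER_CUBIC))
s0=load("pics/top0.npz")
for s in (s0,s):
    meas(s,.2)
E
```

```text
t 24.625 tcp [ 483.3 -195.2   76.5] jaw 35.91 tilt 0.03 F [ 0.33  1.02 -3.71] M [-0.01  0.03  0.01] gap 15.3
shift [-1.   0.3 61. ] roll -0.0012Traceback (most recent call last):
  File "<stdin>", line 8, in <module>
  File "meas.py", line 6, in meas
    q=f[m]; print("sq n",m.sum(),"rect",cv2.minAreaRect(q.astype(np.float32)), "xr",np.percentile(q[:,0],[0,2,98,100]).round(1),"yr",np.percentile(q[:,1],[0,2,98,100]).round(1))
                                                                                    ~~~~~~~~~~~~~^^^^^^^^^^^^^^^^^^^^^
    return _quantile_unchecked(
        a, q, axis, out, overwrite_input, method, keepdims, weights)
    return _ureduce(a,
                    func=_quantile_ureduce_func,
    ...<5 lines>...
                    overwrite_input=overwrite_input,
                    method=method)
    r = func(a, **kwargs)
    result = _quantile(arr,
                       quantiles=q,
    ...<2 lines>...
                       out=out,
                       weights=wgt)
    slices_having_nans = np.isnan(arr[-1, ...])
                                  ~~~^^^^^^^^^
IndexError: index -1 is out of bounds for axis 0 with size 0
```

View pics/top8.png

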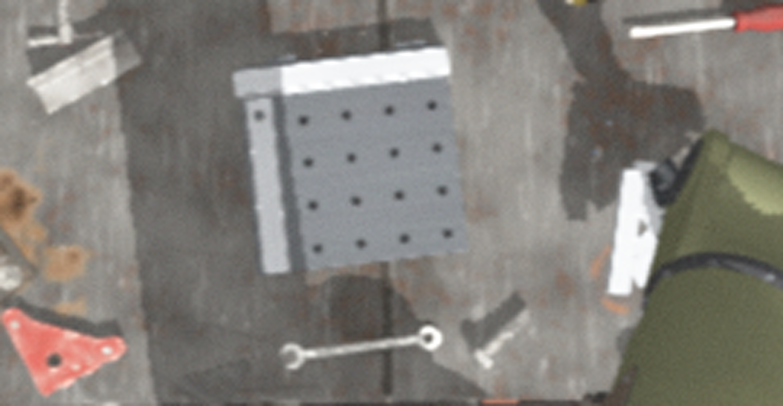

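The side rail, from (258,95) to (275,270), now runs parallel to the plate edge. I'll measure the corner from the rail tops before putting the square down.

```bash
cat > corner.py <<'E'
from h import *
def corner(s,lab):
    w=world(s); th=np.radians(6.2); Rm=np.array([[np.cos(th),-np.sin(th)],[np.sin(th),np.cos(th)]])
    f=(w[...,:2]*1000-np.array([565,124.5]))@Rm; z=w[...,2]
    m=(abs(f[...,0])<125)&(abs(f[...,1])<125)&(z>.024)&(z<.042); q=f[m]
    b=q[(q[:,0]>76)&(q[:,1]<55)&(q[:,1]>-105)]; sd=q[(q[:,0]<55)&(q[:,0]>-100)&(q[:,1]>55)]
    pb=np.polyfit(b[:,1],b[:,0],1); ps=np.polyfit(sd[:,0],sd[:,1],1)
    yb=-np.degrees(np.arctan(pb[0])); ys=np.degrees(np.arctan(ps[0]))
    print(lab,"back centre",pb[1].round(2),"yaw",yb.round(2),"side yaw",ys.round(2),"lean rad",round(np.radians(ys-yb),4),"side y(50)",np.polyval(ps,50).round(1),len(b),len(sd))
E
python3 - <<'E'
from corner import *
corner(load("pics/top0.npz"),"top0");corner(load("pics/top8.npz"),"top8")
corner(load("pics/scene0.npz"),"scene0")
E
```

```text
top0 back centre 90.92 yaw 0.57 side yaw 3.71 lean rad 0.0548 side y(50) 86.4 492 452
top8 back centre 90.75 yaw 0.43 side yaw -0.2 lean rad -0.011 side y(50) 86.6 487 453
scene0 back centre 86.98 yaw -0.29 side yaw 3.81 lean rad 0.0716 side y(50) 85.6 327 333
```

arm_command(
  rows=[
    {"dx": -1,"dy": 0.3,"dz": 10,"roll": 0},
    {"dx": 0,"dy": 0,"dz": 18,"roll": 0},
    {"dx": 0,"dy": 0,"dz": 18,"roll": 0},
    {"dx": 0,"dy": 0,"dz": 8,"roll": 0},
    {"dx": 0,"dy": 0,"dz": 3,"roll": 0},
    {"dx": 0,"dy": 0,"dz": 1.5,"roll": 0},
    {"dx": 0,"dy": 0,"dz": 0,"roll": 0},
  ],
)

```text
time_s: 25.55
tool_pos: [0.4846, -0.1959, 0.0186]
tool_rot: [0.0, 0.454, 0.891, 0.0]
ft_force: [0.5, -0.1, -2.9]
finger_gap: 0.0152
```

arm_command(
  rows=[
    {"dx": 0,"dy": 0,"dz": 0.8,"roll": 0},
    {"dx": 0,"dy": 0,"dz": 0,"roll": 0},
  ],
)

```text
time_s: 25.8
tool_pos: [0.4844, -0.1958, 0.0176]
tool_rot: [0.0, 0.454, 0.891, -0.0]
ft_force: [0.0, 0.0, -3.2]
finger_gap: 0.0153
```

arm_command(
  rows=[
    {"dx": 0,"dy": 0,"dz": 0.6,"roll": 0},
    {"dx": 0,"dy": 0,"dz": 0,"roll": 0},
  ],
)

```text
time_s: 26.05
tool_pos: [0.4844, -0.1958, 0.0169]
tool_rot: [-0.0, 0.454, 0.891, -0.0]
ft_force: [0.0, -0.2, -3.7]
finger_gap: 0.0153
```

arm_command(
  rows=[
    {"dx": 0,"dy": 0,"dz": 0.8,"roll": 0},
    {"dx": 0,"dy": 0,"dz": 0,"roll": 0},
  ],
)

```text
time_s: 26.3
tool_pos: [0.4843, -0.1958, 0.016]
tool_rot: [-0.0, 0.454, 0.891, -0.0]
ft_force: [-0.2, -0.3, -3.0]
finger_gap: 0.0152
```

arm_command(
  rows=[
    {"dx": 0,"dy": 0,"dz": 0.4,"roll": 0},
    {"dx": 0,"dy": 0,"dz": 0,"roll": 0},
  ],
)

```text
time_s: 26.55
tool_pos: [0.4844, -0.1958, 0.0157]
tool_rot: [-0.0, 0.454, 0.891, -0.0]
ft_force: [-0.9, -0.1, -3.7]
finger_gap: 0.0155
```

```bash
python3 -c "
from h import *;go(484.1,-195.8,15.5,35.98)"
```

```text
t 26.55 tcp [ 484.4 -195.8   15.7] jaw 35.98 tilt 0.0 F [-0.89 -0.05 -3.74] M [-0.06  0.01 -0.01] gap 15.5
shift [ 0.2 -0.2  0.2] roll 0.0001
```

arm_command(
  rows=[
    {"dx": 0,"dy": 0,"dz": 0.4,"roll": 0},
    {"dx": 0,"dy": 0,"dz": 0,"roll": 0},
  ],
)

```text
time_s: 26.8
tool_pos: [0.4845, -0.1959, 0.0155]
tool_rot: [0.0, 0.454, 0.891, -0.0]
ft_force: [-2.3, 1.4, 2.7]
finger_gap: 0.0152
```

arm_command(
  rows=[
    {"dx": 0,"dy": 0,"dz": 0.1,"roll": 0},
    {"dx": 0,"dy": 0,"dz": 0,"roll": 0},
  ],
)

```text
time_s: 27.05
tool_pos: [0.4845, -0.1959, 0.0155]
tool_rot: [0.0, 0.454, 0.891, -0.0]
ft_force: [-2.4, 1.6, 6.0]
finger_gap: 0.0152
```

Seated. I'll open to 42 mm, rise, and retreat.

arm_command(
  rows=[
    {"dx": 0,"dy": 0,"dz": 0,"roll": 0},
    {"dx": 0,"dy": 0,"dz": 0,"roll": 0},
    {"dx": 0,"dy": 0,"dz": 0,"roll": 0},
    {"dx": 0,"dy": 0,"dz": 0,"roll": 0},
  ],
  claw=42,
)

```text
time_s: 27.55
tool_pos: [0.4844, -0.1958, 0.0152]
tool_rot: [0.0, 0.454, 0.891, -0.0]
ft_force: [-0.0, 0.4, 0.0]
finger_gap: 0.0421
```

arm_command(
  rows=[
    {"dx": 0,"dy": 0,"dz": -4,"roll": 0},
    {"dx": 0,"dy": 0,"dz": -15,"roll": 0},
    {"dx": 0,"dy": 0,"dz": -30,"roll": 0},
    {"dx": 0,"dy": 0,"dz": -40,"roll": 0},
    {"dx": 0,"dy": 0,"dz": -40,"roll": 0},
    {"dx": 0,"dy": 0,"dz": -30,"roll": 0},
    {"dx": 0,"dy": -20,"dz": 0,"roll": 0},
    {"dx": 0,"dy": -40,"dz": 0,"roll": 0},
    {"dx": 0,"dy": -40,"dz": 0,"roll": 0},
    {"dx": 0,"dy": -30,"dz": 0,"roll": 0},
    {"dx": 0,"dy": 0,"dz": 0,"roll": 0},
  ],
)

```text
time_s: 28.92
tool_pos: [0.3774, -0.273, 0.174]
tool_rot: [-0.0, 0.455, 0.89, 0.0]
ft_force: [-0.3, -0.2, 0.7]
finger_gap: 0.042
```

```bash
python3 - <<'E'
from corner import *
from rig import cams
go(484.1,-195.8,15.5,35.98)
s0={n:load(f"pics/{n}0.npz") for n in("top","scene")}
for n in("top","scene"):
    s=cams.snapshot(n); np.savez(f"pics/{n}9.npz",**s); im=s["image"][:,:,::-1]
    cv2.imwrite(f"pics/{n}9.png",im)
    for l,t in(("before",s0[n]),("after",s)):
        corner(t,n+l)
        w=world(t); x,y,z=np.moveaxis(w,-1,0)
        m=(x>.4)&(x<.56)&(y>-.3)&(y<-.1)&(z>.019)&(z<.03)
        print("   sq",m.sum(),cv2.minAreaRect((w[m][:,:2]*1000).astype(np.float32)))
E
```

```text
t 28.925 tcp [ 377.4 -273.   174. ] jaw 35.83 tilt 0.04 F [-0.34 -0.16  0.7 ] M [ 0.01 -0.06 -0.02] gap 42.0
shift [1.000e-01 1.318e+02 1.585e+02] roll -0.0026
topbefore back centre 90.92 yaw 0.57 side yaw 3.71 lean rad 0.0548 side y(50) 86.4 492 452
   sq 530 ((479.0247802734375, -201.32864379882812), (130.16836547851562, 129.86497497558594), 80.87767791748047)
topafter back centre 91.0 yaw 0.35 side yaw -0.22 lean rad -0.0099 side y(50) 86.6 497 456
   sq 531 ((509.2224426269531, -179.36830139160156), (93.28543090820312, 180.28713989257812), 35.992557525634766)
scenebefore back centre 86.98 yaw -0.29 side yaw 3.81 lean rad 0.0716 side y(50) 85.6 327 333
   sq 708 ((477.6352844238281, -200.42076110839844), (130.0701141357422, 133.2703857421875), 81.0063247680664)
sceneafter back centre 86.57 yaw 0.27 side yaw -0.34 lean rad -0.0107 side y(50) 85.2 322 337
   sq 604 ((479.7027893066406, -199.10903930664062), (128.66209411621094, 131.4737091064453), 80.67292022705078)
```

View pics/scene9.png

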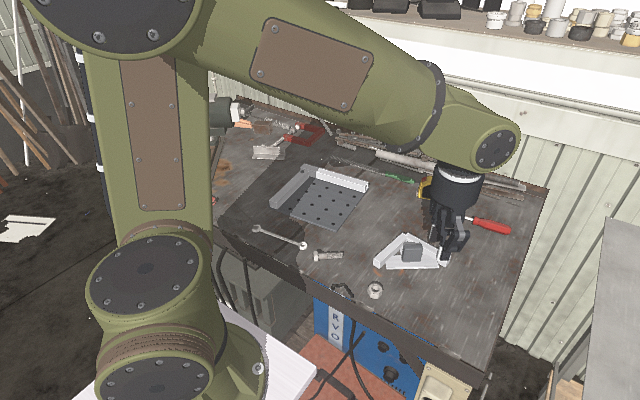

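View pics/top9.png

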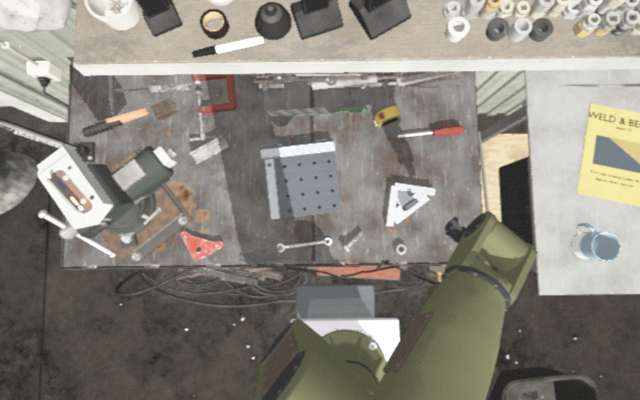

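```bash
python3 - <<'E'
from corner import *
a=[]
for n in("top9","scene9"):
    s=load(f"pics/{n}.npz"); g=cv2.cvtColor(s["image"],cv2.COLOR_RGB2GRAY)
    a.append(cv2.resize(cv2.cvtColor(s["image"],cv2.COLOR_RGB2BGR)[138:222,255:345] if n[0]=="t" else cv2.cvtColor(s["image"],cv2.COLOR_RGB2BGR)[160:235,265:372],(640,560),interpolation=cv2.INTER_CUBIC))
    th=np.radians(6.2); Rm=np.array([[np.cos(th),-np.sin(th)],[np.sin(th),np.cos(th)]])
    U=8; G=cv2.resize(g,None,fx=U,fy=U,interpolation=cv2.INTER_CUBIC)
    k=cv2.getStructuringElement(cv2.MORPH_ELLIPSE,(61,61)); bh=cv2.morphologyEx(G,cv2.MORPH_BLACKHAT,k)
    nn,_,st,ce=cv2.connectedComponentsWithStats((bh>25).astype(np.uint8))
    uv=(ce+.5)/U-.5
    P=ray(s,uv,.008)[:,:2]*1000; f=(P-[565,124.5])@Rm
    ok=(f[:,0]>-105)&(f[:,0]<70)&(abs(f[:,1]+25)<80)&(st[:,4]>60)&(st[:,4]<900)&(st[:,2]<40)&(st[:,3]<40)
    Q=f[ok]; Q=Q[np.lexsort((Q[:,1],Q[:,0]))]; print(n,Q.round(1).tolist())
    
cv2.imwrite("pics/t9z.png",a[0]);cv2.imwrite("pics/s9z.png",a[1])
E
```

```text
top9 [[-86.1, -43.9], [-85.9, -88.6], [-85.7, 1.3], [-85.6, 46.2], [-41.1, -88.8], [-41.0, 1.4], [-40.7, -43.8], [-40.5, 47.5], [3.9, -88.8], [4.1, -43.9], [4.2, 0.9], [4.7, 46.0], [48.9, -88.9], [49.1, -44.3], [49.2, 45.4], [49.3, 1.0]]
scene9 [[-87.7, -44.3], [-87.4, 45.6], [-87.4, 0.5], [-87.3, -89.4], [-42.9, 0.6], [-42.7, -44.8], [-42.5, -89.2], [-42.3, 45.7], [2.3, -44.7], [2.5, 0.5], [2.5, -89.5], [3.0, 44.7], [47.1, -89.7], [47.5, -44.9], [47.9, 0.7]]
```

View pics/t9z.png

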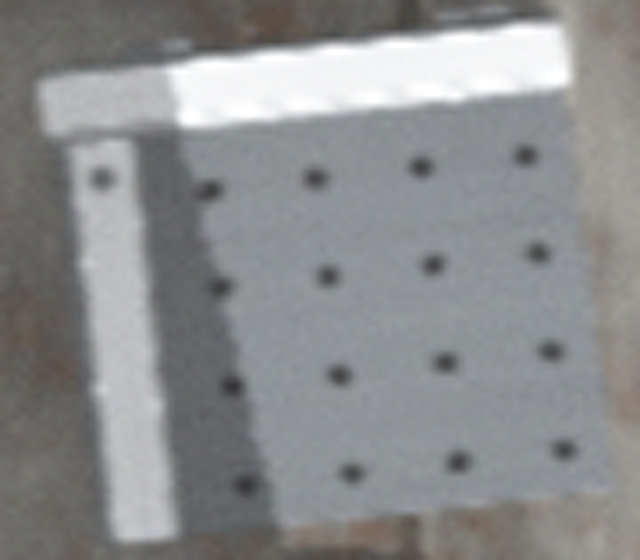

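View pics/s9z.png

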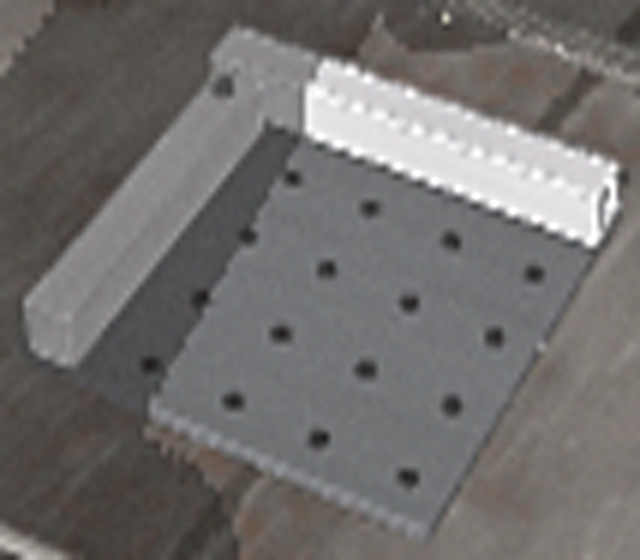

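```bash
cat > edge.py <<'E'
from h import *
from scipy.ndimage import map_coordinates
th=np.radians(6.1); Rm=np.array([[np.cos(th),-np.sin(th)],[np.sin(th),np.cos(th)]]); C=np.array([565,124.5])
def edge(s,fixed,var,axis,rng,h,label):
    # along `fixed` coords sample profile in the other frame coordinate around var(fixed)
    g=cv2.GaussianBlur(cv2.cvtColor(s["image"],cv2.COLOR_RGB2GRAY).astype(np.float32),(0,0),.6)
    out=[]
    t=np.arange(-rng,rng,.25)
    for a in fixed:
        v=var(a)+t
        f=np.c_[np.full_like(v,a),v] if axis==1 else np.c_[v,np.full_like(v,a)]
        W=np.c_[f@Rm.T+C,np.full(len(v),h*1000)]/1000
        uv=proj(s,W); p=map_coordinates(g,[uv[:,1],uv[:,0]],order=1)
        d=np.abs(np.gradient(p)); i=d.argmax(); sl=slice(max(0,i-8),i+9)
        out.append((a,(v[sl]*d[sl]).sum()/d[sl].sum()))
    out=np.array(out); k=np.ones(len(out),bool)
    for _ in range(4):
        c=np.polyfit(out[k,0],out[k,1],1); r=out[:,1]-np.polyval(c,out[:,0]); k=abs(r)<max(.8,2*np.std(r[k]))
    print(label,"slope %.4f  at0 %.1f  rms %.2f n %d"%(c[0],c[1],np.std(r[k]),k.sum())); return c
E
python3 - <<'E'
from edge import *
for n,l in(("top0",.07),("top8",0),("top9",0),("scene0",.07),("scene9",0)):
    s=load(f"pics/{n}.npz")
    X=np.arange(-95,40,3.); Y=np.arange(-100,60,3.)
    edge(s,X,lambda x:99+l*(x-50),1,7,.033,n+" side outer top")
    if n[0]=="t":edge(s,X,lambda x:74+l*(x-50),1,7,.008,n+" side inner foot")
    edge(s,Y,lambda y:102,0,7,.033,n+" back far top (x vs y)")
    edge(s,Y,lambda y:77,0,7,.008,n+" back inner foot")
E
```

```text
top0 side outer top slope 0.0674  at0 98.2  rms 0.37 n 40
top0 side inner foot slope 0.0696  at0 73.0  rms 0.38 n 43
top0 back far top (x vs y) slope 0.0018  at0 103.7  rms 0.49 n 41
top0 back inner foot slope 0.0019  at0 78.9  rms 0.35 n 49
top8 side outer top slope 0.0057  at0 101.9  rms 0.81 n 42
top8 side inner foot slope -0.0010  at0 77.1  rms 0.49 n 37
top8 back far top (x vs y) slope 0.0018  at0 104.4  rms 1.12 n 53
top8 back inner foot slope 0.0022  at0 78.9  rms 0.35 n 48
top9 side outer top slope -0.0002  at0 101.9  rms 0.84 n 41
top9 side inner foot slope 0.0016  at0 77.3  rms 0.40 n 34
top9 back far top (x vs y) slope -0.0012  at0 104.2  rms 1.20 n 54
top9 back inner foot slope 0.0032  at0 79.0  rms 0.36 n 49
scene0 side outer top slope 0.0672  at0 96.0  rms 0.34 n 35
scene0 back far top (x vs y) slope 0.0001  at0 100.3  rms 0.80 n 48
scene0 back inner foot slope 0.0037  at0 77.4  rms 0.59 n 44
scene9 side outer top slope 0.0008  at0 99.7  rms 0.54 n 40
scene9 back far top (x vs y) slope 0.0002  at0 100.4  rms 0.80 n 47
scene9 back inner foot slope 0.0041  at0 77.4  rms 0.63 n 44
```

```bash
python3 - <<'E'
from h import *
for n in("top0","top9"):
    t=load(f"pics/{n}.npz"); w=world(t); x,y,z=np.moveaxis(w,-1,0)
    m=(x>.4)&(x<.56)&(y>-.285)&(y<-.1)&(z>.019)&(z<.03)&(t["image"].min(-1)>140)
    print(n,m.sum(),cv2.minAreaRect((w[m][:,:2]*1000).astype(np.float32)))
from rig import workorder; print(workorder.close_job())
E
```

```text
top0 523 ((479.0247802734375, -201.32864379882812), (130.16836547851562, 129.86497497558594), 80.87767791748047)
top9 523 ((509.2224426269531, -179.36830139160156), (93.28543090820312, 180.28713989257812), 35.992557525634766)
the job is handed in; nothing more can be done
None
```

The corner has been squared, the steel square is back where I found it, and the job is handed in. It took about 29 s of the 70 s allowed.

**What I did:** I gripped the square by its lug and laid it on the plate. I slid it against the back rail and trimmed its angle until the twist vanished (about 12 N, about 0 Nm). I then pushed it along to the side rail, which turned until the push stopped dead. I held it against both rails for 1.5 s, with about 8 N on the back and 18 N on the side as read at the wrist, both under the 30 N limits. Finally I eased it out diagonally, lifted it and set it down.

**Last checks:**
- **Side rail:** relative to the plate's hole grid, the edge fits went from about 0.068 rad of lean to between 0.000 and 0.002 rad in the last pictures. One picture partway through gave 0.006 on a noisier fit.
- **Back rail:** it did not measurably move in either camera.
- **Square:** it lies flat. Its yaw is about −9.0° against −9.1° before, and its position is within about 2.5 mm by the scene camera.
- **Surroundings:** by eye, the spanner, bolt, nut and magnet look where they were. I did not measure them.

**Disagreements:**
- A cruder fit of the rail tops from depth gave −0.010 rad of lean. It was off by a similar amount on the back rail, so I trusted the edge fits and the touch readings.
- The last top-camera box fit of the square came out at a different orientation (93 × 180 mm at 36°). I read that as the same L boxed along its diagonal, because it gives the same yaw.

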